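Slide the drip plate home in the tray

ROBOT

A 7-joint arm with a two-finger parallel gripper is mounted at the origin on the work surface. World frame = base frame: x ahead of the robot, y to its left, z up, the work surface at z = 0. Lengths are in m, angles in rad, forces in N, time in s.
With the tool pointing down it reaches from about 0.425 to 0.825 m from the base axis. Payload 3.6 kg.
Tool frame: the origin (TCP) lies midway between the tips of the shut fingers; the grasp point (between the pads) lies behind it (manip.grip_depth is the x of the grasp point in the tool frame, in m); x points along the fingers, z is the direction in which the jaws open and shut, and the axes are right-handed (so a half turn about x gives the same grasp; the last joint's range is limited). The gripper opens to 85 mm and grips with 20 to 120 N. Pads are 22 mm wide; open, the fingers measure 114 mm over their backs; the gripper's body (76 mm by 85 mm) begins 54 mm behind the grasp point. The pads swing forward as they close: fully open they stand 13 mm farther back than shut.
Start: joints at [-1.19, 0.615, -0.013, 1.423, 0.008, 1.103, -0.04], TCP at [0.257, 0.597, 0.231] pointing down, gripper open.
Joint ranges: [-3.12, 3.12], [-0.3, 2.06], [-1.34, 1.32], [0.26, 2.42], [-1.36, 4.5], [0.01, 1.98], [-2.84, 2.84]. Speed limits (rad/s): [2.79, 2.79, 3.14, 3.14, 3.14, 3.14, 3.14].

INTERFACE

Orientations are given as a unit quaternion [w, x, y, z].
In Python, from workcell import manip, eyes gives the robot as it stands.
- The arm moves only by the shell command python3 -m crank 'ROWS' [FORCE]. ROWS is JSON, a list of rows, each a list of 3 entries, a list of its own where there are three numbers: the finger opening in cm, from 0 to 8.54, then the shift along the tool's x, y, z in cm, then the turn, a rotation vector about the tool's x, y, z in degrees. A call has 1 to 5 rows; each row shifts and turns the pose as measured when the row begins, along the tool's axes as they then stand; what a row does not reach is not made up. A row lasts 1/8 s, in which the tool goes at most 62.5 mm and 10.7 degrees, less where a joint would pass 70% of its speed; a pose out of reach is approached as far as the arm can. A call with a gripper value outside its range is refused whole. The fingers move at their own pace and stop on an object; FORCE is the grip in N (left out, the last holds). Time passes only in rows, so rows that do not move let the fingers close. It gives the time, the measured TCP pose, the force and the opening at its end, in the units of the state.
- manip.get_obs(): the state, without advancing time (a new reading comes with each control period).
- eyes.snapshot(name): name is "scene" or "side" or "wrist"; returns (picture, depth): 384x512x3 uint8, blue, green, red; 384x512 float32, m along the optical axis (not along the pixel's ray), 0 where there is no reading.
- eyes.camera_info(name): a dict with "fovy" (degrees; the focal length in pixels is half the picture's height over the tangent of half this angle, whatever the lens; pixels are square), "cx", "cy" (the principal point, pixels), "eye" and "rotation" of the camera in the world. Camera axes: x right, y up, looking along -z (the intrinsics and any distortion apply to the point x, -y, -z); pixel columns grow to the right and rows downward; lengths in m; the calibration is good to about 2 mm. A picture is of the moment at which its call begins: read the wrist's pose just before it. camera_info takes no time and is no camera call; for the wrist camera it gives the pose at the moment of the call.
- manip.sign_off(): hands the job in, once; it reports no verdict.
The state is a dict: "t": time; "joint_positions": joint angles; "joint_vel": joint speeds; "joint_efforts": joint torques, N m; "tool_pos": TCP position; "ee_rot": TCP orientation; "ft_force": force on the tool from outside, world axes, zero at the start; "ft_torque": the same for the moment, N m; "gripper_width": finger opening in m.
Only numpy, scipy, OpenCV 4.12 (cv2) and the standard library are available. Lean on these libraries where they do the work, as an engineer would, in place of code of your own. Each camera call takes 0.05 s, during which the arm holds its last target.

TASK

Put the flat slotted drip plate back in the drip tray: lay your fingers on its top, press gently and drag it up the tray's sloping deck, in line with the guide rails, under their lips and past the spring catch until it is fully home against the end stop, then let go. Do not push or grip it by its edges, do not lean hard on it or on the tray, and leave the pitcher, the cup and the tamper alone.

Things in the scene. Friction and masses are not known exactly. Their poses are not given: they have to be found in the camera images.
- tray: Drip tray fixed to the counter. Origin at counter level, x = the way the plate slides in, y to its left, z up. Its dark flat deck spans x = -210 to 180, y = -130 to 130 mm, 30 mm above the origin at x = -131 mm; from there it rises towards +x by 0.02 to 0.065 rad: this pose does not tell it. On it two steel rails, inner faces at y = +-51.5 mm, x = 5 to 147 mm, 10 mm high.
- channel (a point): Point 30 mm above the counter over the mouth of the rails (x = 5, y = 0 mm in the tray's frame, same axes; does not rise with the deck). Flared guides narrow the way from 140 mm at x = -38 mm to 103 mm here. The rails' lips reach in to y = +-46.5 mm, 4.5 mm above the deck; the plate runs under them. Fingers on the plate must stay within y = +-43 mm here.
- stop (a point): Point 30 mm above the counter over the face of the end stop, a bar 10 mm high on the deck (x = 135, y = 0 mm in the tray's frame, same axes; does not rise with the deck). Home: the plate's front edge touches it, plate centre at x = 75 mm. In the +y rail at x = 75 mm a round spring catch stands 6 mm into the way; 3 to 6 N along the slide drives the plate past it, then it rubs on the plate's side.
- plate: Loose flat slotted plate of bright steel, 120 mm (its x) by 100 mm (its y), 3 mm thick, about 0.2 kg; a cut 26 mm long, 6 mm deep in the middle of each 120 mm side, where the catch drops in at home. Origin at the centre of its underside. It lies flat on the deck before the mouth, off to one side and turned up to 0.4 rad from the tray's x, with which it must end in line. Too flat to grip.
- plate_top (a point): Centre of the plate's top face, axes of the plate. Fingertips hold well on it; its damp underside slides easily (friction about 0.2). A press of 10 to 15 N drags it past the catch; over 35 N bends it. Measured heights are not exact enough to set the press and the slope changes it on the way: feel for it. Press at least 12 mm inside its edges.
- pitcher: Bystander: steel milk pitcher, 80 mm across, 100 mm high, with a handle; beside the tray. Origin under its centre.
- cup: Bystander: white cup with a handle, 72 mm across, 60 mm high; beside the tray. Origin under its centre.
- tamper: Bystander: dark steel tamper, 58 mm across at its foot, 87 mm high; beside the tray. Origin under its centre.
Not all that is in view belongs to the job. What is meant by the plate is not purple, turquoise or yellow, and is the larger of those in its own colour.

How it is judged:
By the outcome, as a careful person would: the job done as asked, in the order asked, and still so for the second after the job is handed in, with the robot touching nothing.
It also fails if it takes over 72 s, if anything falls off the work surface, if the arm or the gripper's body presses on something with over 40 N, if the wrist force passes 120 N, or if a joint passes its speed limit or range.

## Working session

There is one attempt and no reset: what is moved stays moved. The work goes in short steps, Python scripts to look and compute and a shell command to move; the robot and the scene stay as the last step left them, time stands still between calls to the robot, and variables do not carry over. Pictures are saved under pics/ and viewed, and the job is handed in when it is done.

```bash
ls; mkdir -p pics; python3 - <<'E'
from workcell import manip, eyes
import cv2,numpy as np
o=manip.get_obs(); print(o, manip.grip_depth)
for n in ["scene","side","wrist"]:
    i=eyes.camera_info(n); print(n,i)
    p,d=eyes.snapshot(n); cv2.imwrite(f"pics/a_{n}.png",p); np.savez(f"pics/a_{n}.npz",p=p,d=d,**{k:np.array(v) for k,v in i.items() if not isinstance(v,(str,dict))})
E
```

```text
pics
{'t': 0.0, 'joint_positions': array([-1.19051705,  0.61593596, -0.01263082,  1.42493449,  0.00810129,
        1.10339438, -0.04042399]), 'joint_vel': array([-0.0010424 , -0.00039323, -0.00015034,  0.00068175,  0.00140977,
        0.00091898,  0.00132121]), 'joint_efforts': array([ 6.23337091e-04, -4.69218600e+01,  2.59306999e-01, -1.71030468e+01,
        9.92408604e-03,  9.77478776e-03, -8.39992225e-06]), 'tool_pos': array([0.25685119, 0.5962499 , 0.23011545]), 'ee_rot': array([ 0.58990949, -0.38923356,  0.59144584,  0.38819564]), 'ft_force': array([ 0.09643184,  1.44109053, -0.57990823]), 'ft_torque': array([ 0.02514619, -0.01142319,  0.04459592]), 'gripper_width': 0.08542104133154715} -0.0187
scene {'fovy': 43.648930449417165, 'cx': 255.61049103005723, 'cy': 203.78649843937197, 'eye': array([1.36138309, 0.117413  , 1.00908174]), 'rotation': array([0.61400851, 0.23968107, 0.27265983, 0.70085886])}
side {'fovy': 48.95859322511663, 'cx': 250.15233989403177, 'cy': 194.91715876010755, 'eye': array([-0.06698713, -0.54930456,  0.99808374]), 'rotation': array([ 0.86764802,  0.32432092, -0.13095259, -0.35334724])}
wrist {'fovy': 66.31341424156666, 'cx': 260.4065372579919, 'cy': 193.71574765884992, 'eye': array([0.18242833, 0.62824699, 0.37221832]), 'rotation': array([ 0.82457067, -0.13459528, -0.086733  ,  0.5426276 ])}
```

View pics/a_scene.png

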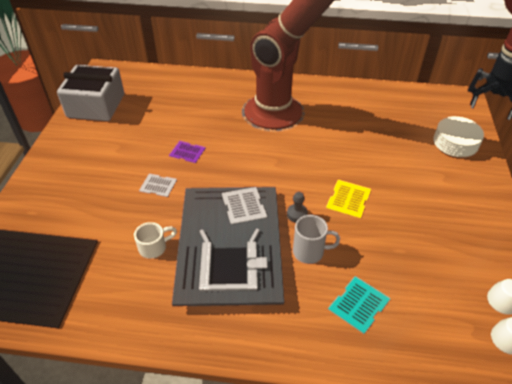

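View pics/a_side.png

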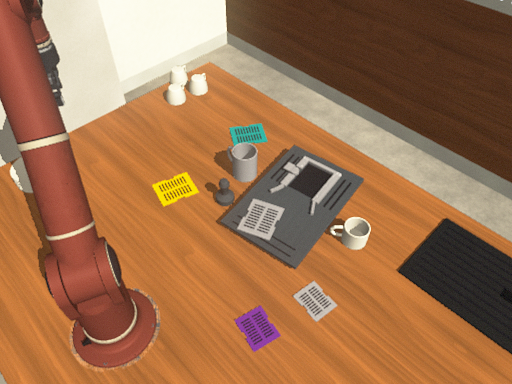

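View pics/a_wrist.png

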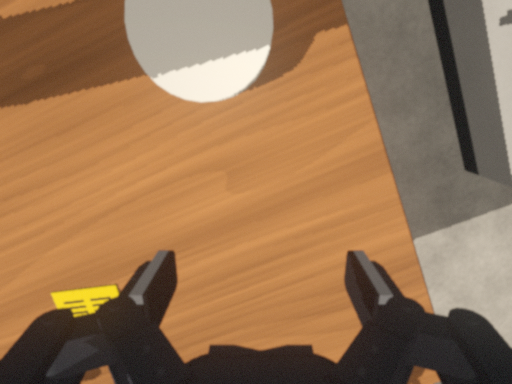

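```bash
cat > h.py <<'E'
import numpy as np,cv2
from scipy.spatial.transform import Rotation as R
def load(f):
    z=np.load(f); return {k:z[k] for k in z.files}
def snap(n,tag):
    from workcell import eyes
    i=eyes.camera_info(n); p,d=eyes.snapshot(n)
    cv2.imwrite(f"pics/{tag}.png",p); np.savez(f"pics/{tag}.npz",p=p,d=d,**i); return load(f"pics/{tag}.npz")
def foc(v): return 192/np.tan(np.radians(float(v['fovy']))/2)
def rot(v): q=v['rotation']; return R.from_quat([q[1],q[2],q[3],q[0]]).as_matrix()
def rays(v,uv):
    uv=np.atleast_2d(np.array(uv,float)); f=foc(v)
    c=np.c_[(uv[:,0]-v['cx'])/f,-(uv[:,1]-v['cy'])/f,-np.ones(len(uv))]
    return c@rot(v).T
def plane(v,uv,n,c):  # n.x=c
    r=rays(v,uv); e=v['eye']; t=(c-e@n)/(r@n); return e+r*t[:,None]
def onz(v,uv,z): return plane(v,uv,np.array([0,0,1.]),z)
def cloud(v):
    uv=np.stack(np.meshgrid(np.arange(512),np.arange(384)),-1).reshape(-1,2)
    return (v['eye']+rays(v,uv)*v['d'].reshape(-1,1)).reshape(384,512,3)
def proj(v,P):
    c=(np.atleast_2d(P)-v['eye'])@rot(v); f=foc(v)
    return np.c_[v['cx']+f*c[:,0]/-c[:,2], v['cy']-f*c[:,1]/-c[:,2]]
E
python3 - <<'E'
from h import *
for n,pts in [("scene",[(130,210),(300,150),(400,250),(330,100),(80,180),(243,205),(200,215),(185,250),(228,265)]),("side",[(150,250),(200,130),(350,290),(290,340),(262,218),(300,240)])]:
    v=load(f"pics/a_{n}.npz"); c=cloud(v)
    for u,w in pts: print(n,u,w,c[w,u].round(4))
for n in ("scene","side"):
    p=load(f"pics/a_{n}.npz")['p']
    x0,y0,x1,y1=(165,170,345,310) if n=="scene" else (205,130,375,275)
    cv2.imwrite(f"pics/crop_{n}.png",cv2.resize(p[y0:y1,x0:x1],None,fx=4.2,fy=4.2,interpolation=cv2.INTER_CUBIC))
E
```

```text
scene 130 210 [ 0.5139 -0.3507  0.0014]
scene 300 150 [0.1971 0.1068 0.0037]
scene 400 250 [5.558e-01 3.945e-01 3.000e-04]
scene 330 100 [-0.0965  0.1945 -0.0035]
scene 80 180 [ 0.4148 -0.5373 -0.0011]
scene 243 205 [ 0.4814 -0.0329  0.033 ]
scene 200 215 [ 0.5336 -0.1426  0.0337]
scene 185 250 [ 0.6541 -0.1558  0.0332]
scene 228 265 [ 0.6904 -0.0386  0.0405]
side 150 250 [0.1909 0.1216 0.001 ]
side 200 130 [ 6.239e-01  4.221e-01 -5.000e-04]
side 350 290 [ 0.4922 -0.3472  0.0013]
side 290 340 [ 0.2802 -0.3277  0.0032]
side 262 218 [ 0.4781 -0.0365  0.0346]
side 300 240 [ 0.4974 -0.165   0.0366]
```

View pics/crop_scene.png

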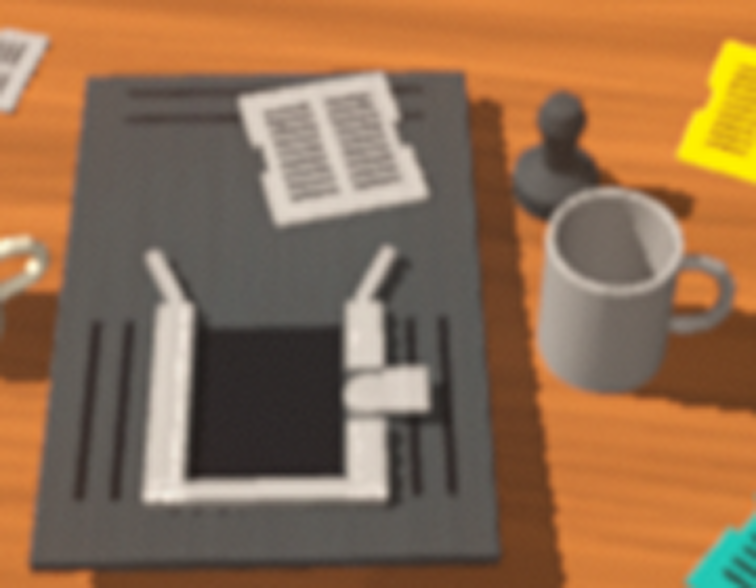

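View pics/crop_side.png

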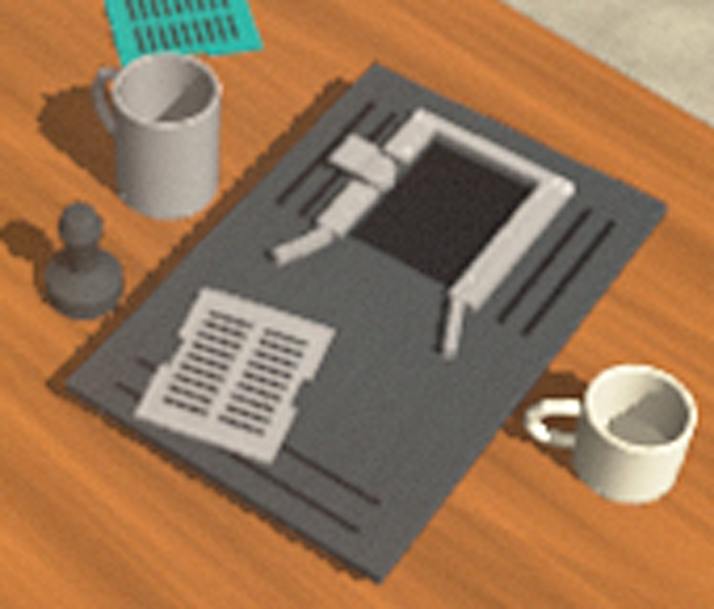

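```bash
cat > meas.py <<'E'
from h import *
def hsv(v): return cv2.cvtColor(v['p'],cv2.COLOR_BGR2HSV)
def deckmask(v,roi):
    h=hsv(v); m=((h[...,1]<70)&(h[...,2]<130)&(h[...,2]>15)).astype(np.uint8)
    r=np.zeros_like(m); x0,y0,x1,y1=roi; r[y0:y1,x0:x1]=1; m&=r
    n,l,s,_=cv2.connectedComponentsWithStats(m); k=1+np.argmax(s[1:,4]); return (l==k).astype(np.uint8)
def comp(v,seed,cond):
    h=hsv(v); m=cond(h).astype(np.uint8); n,l=cv2.connectedComponents(m); return (l==l[seed[1],seed[0]]).astype(np.uint8)
E
python3 - <<'E'
from meas import *
for n,roi,seed in [("scene",(165,175,300,312),(246,192)),("side",(210,140,370,270),(250,229))]:
    v=load(f"pics/a_{n}.npz"); h=hsv(v)
    print(n,h[seed[1],seed[0]],h[220,195] if n=="scene" else h[240,300])
    m=deckmask(v,roi); c=cloud(v)
    me=cv2.erode(m,np.ones((3,3)))
    P=c[(me>0)&(v['d']>0)]; P=P[(P[:,2]>.015)&(P[:,2]<.06)]
    A=np.c_[P[:,:2],np.ones(len(P))]; w=np.ones(len(P),bool)
    for _ in range(6):
        s=np.linalg.lstsq(A[w],P[w,2],rcond=None)[0]; r=P[:,2]-A@s; w=abs(r)<.006
    print(len(P),w.sum(),s, r[w].std())
    q=cv2.minAreaRect(cv2.convexHull(np.argwhere(m)[:,::-1].astype(np.float32)));print(m.sum(),q)
    hl=cv2.convexHull(np.argwhere(m)[:,::-1].astype(np.int32)); ap=cv2.approxPolyDP(hl,5,True)[:,0]; print(ap.tolist())
    cv2.imwrite(f"pics/m_{n}.png",m*255)
E
```

```text
scene [ 16  32 198] [17 24 97]
8029 8016 [0.03703013 0.00524345 0.013218  ] 0.0018203421580851543
9067 ((228.0, 246.0), (116.0, 110.0), 90.0)
[[282, 302], [173, 304], [187, 189], [274, 188]]
side [ 13  23 197] [ 9 19 93]
5675 5661 [0.03587436 0.00473503 0.01347702] 0.0019458867666519884
6901 ((291.8865966796875, 200.29739379882812), (88.34709167480469, 120.84467315673828), 37.5685920715332)
[[363, 179], [295, 268], [221, 222], [294, 145]]
```

```bash
python3 - <<'E'
from meas import *
n=np.array([-.0365,-.005,1.]); c=.0133
def cr(name,L):
    x0,y0=(165,170) if name=="scene" else (205,130)
    return [(x0+(a+.5)/4.2-.5,y0+(b+.5)/4.2-.5) for a,b in L]
for name,T,seed in [("scene",[(90,75),(465,72),(498,552),(34,560)],(246,192)),("side",[(380,580),(68,385),(378,63),(667,207)],(250,229))]:
    v=load(f"pics/a_{name}.npz")
    P=plane(v,cr(name,T),n,c); print(name,P.round(4).tolist())
    ctr=P.mean(0); ax=(P[2]+P[3]-P[0]-P[1]); print("ctr",ctr.round(4),"yaw",np.arctan2(ax[1],ax[0]),"len",np.linalg.norm(P[3]-P[0]),np.linalg.norm(P[2]-P[1]),"wid",np.linalg.norm(P[1]-P[0]),np.linalg.norm(P[3]-P[2]))
    e2=P[1]-P[0]+P[2]-P[3]; print("yaw from y",np.arctan2(e2[1],e2[0])-np.pi/2)
    t=ax[:2]/np.linalg.norm(ax[:2]); print("origin", ctr[:2]+t*.015)
    m=comp(v,seed,lambda h:(h[...,1]<70)&(h[...,2]>135))
    print(m.sum())
    uv=np.argwhere(m)[:,::-1]; cs,_=cv2.findContours(cv2.resize(m*255,None,fx=4,fy=4,interpolation=cv2.INTER_LINEAR)//128,cv2.RETR_EXTERNAL,cv2.CHAIN_APPROX_NONE)
    k=max(cs,key=len)[:,0]; q=(k+.5)/4-.5
    Q=plane(v,q,n,c+.003); r=cv2.minAreaRect((Q[:,:2]*1000).astype(np.float32)); print(r, cv2.boxPoints(r).round(1).tolist(),Q.mean(0))
E
```

```text
scene [[0.4311, -0.2057, 0.028], [0.3943, 0.0478, 0.0279], [0.7744, 0.1051, 0.0421], [0.813, -0.1464, 0.0422]]
ctr [ 0.6032 -0.0498  0.0351] yaw 0.15191025852812134 len 0.38674427559455044 0.3846625356347115 wid 0.25616509042100766 0.2544429325151868
yaw from y 0.14815243826657265
origin [ 0.61805983 -0.04750896]
1179
((478.3891296386719, -32.109474182128906), (129.18655395507812, 106.2697982788086), 22.435501098632812) [[398.3999938964844, -7.599999904632568], [439.0, -105.9000015258789], [558.4000244140625, -56.599998474121094], [517.7999877929688, 41.70000076293945]] [ 0.48061642 -0.03171355  0.03368393]
side [[0.4262, -0.2113, 0.0278], [0.3884, 0.0419, 0.0277], [0.7727, 0.1014, 0.042], [0.8078, -0.1527, 0.042]]
ctr [ 0.5988 -0.0552  0.0349] yaw 0.15294747717834178 len 0.3862832356151586 0.3892156125025024 wid 0.2559762763902686 0.2565232907492002
yaw from y 0.14277769992762157
origin [ 0.61359522 -0.05287369]
994
((476.2705383300781, -32.96453094482422), (125.76305389404297, 104.34202575683594), 22.315465927124023) [[398.29998779296875, -8.600000381469727], [437.8999938964844, -105.0999984741211], [554.2999877929688, -57.400001525878906], [514.5999755859375, 39.20000076293945]] [ 0.47519832 -0.03488252  0.03347033]
```

The plate meant is the bright-steel one on the deck (scene 243,205, in the enlarged crop). The other steel one at (158,185) is smaller, and the purple (188,152), yellow (349,198) and turquoise (360,304) ones have excluded colours. In the tray's frame the plate sits at about x −135, y +37 mm, turned +0.24 rad.

```bash
cat > go.py <<'E'
from h import *
from workcell import manip
YAW=.150; O=np.array([.616,-.050]); SL=.037
def tr(x,y):  # tray mm->world xy
    c,s=np.cos(YAW),np.sin(YAW); return O+np.array([c*x-s*y,s*x+c*y])/1000
def deckz(x): return .030+SL*(x+131)/1000
def cur():
    o=manip.get_obs(); q=o['ee_rot']; return o,R.from_quat([q[1],q[2],q[3],q[0]])
def target_rot(yaw,sgn):
    nx=np.array([-np.sin(SL)*np.cos(YAW),-np.sin(SL)*np.sin(YAW),np.cos(SL)])
    x=-nx; z=sgn*np.array([-np.sin(yaw),np.cos(yaw),0]); z-=x*(z@x); z/=np.linalg.norm(z)
    return R.from_matrix(np.c_[x,np.cross(z,x),z])
def rel(pos,Rt):
    o,Rc=cur(); d=Rc.inv().apply(np.array(pos)-o['tool_pos'])*100
    rv=np.degrees((Rc.inv()*Rt).as_rotvec()); return d.round(2),rv.round(2)
def state():
    o,Rc=cur(); p=o['tool_pos']; d=p[:2]-O; c,s=np.cos(YAW),np.sin(YAW)
    z=Rc.as_matrix(); print("t %.2f pos %s tray %.1f %.1f f %s w %.1f"%(o['t'],p.round(4),1000*(c*d[0]+s*d[1]),1000*(-s*d[0]+c*d[1]),o['ft_force'].round(1),o['gripper_width']*1000))
    ya=z[:,2]; print("jaw axis yaw rel tray(deg)",np.degrees(np.arctan2(ya[1],ya[0])-np.pi/2-YAW).round(2),"toolx",z[:,0].round(3),"tooly",z[:,1].round(3), "q",o['joint_positions'].round(2))
E
python3 - <<'E'
from go import *
state()
o,Rc=cur(); print(Rc.as_matrix().round(3))
for s in (1,-1): print(s,rel([.477,-.0335,.13],target_rot(.39,s)))
E
```

```text
t 0.15 pos [0.2569 0.5964 0.2304] tray -258.4 692.8 f [ 0.1  0.4 -0.4] w 85.5
jaw axis yaw rel tray(deg) -31.9 toolx [-0.001 -0.002 -1.   ] tooly [-0.918  0.396 -0.   ] q [-1.19  0.62 -0.01  1.42  0.01  1.1  -0.04]
[[-0.001 -0.918  0.396]
 [-0.002  0.396  0.918]
 [-1.    -0.    -0.002]]
1 (array([ 10.14, -45.13, -49.13]), array([-45.63,  -0.45,  -2.19]))
-1 (array([ 10.14, -45.13, -49.13]), array([134.34,  -2.72,   0.56]))
```

```bash
python3 -m crank '[[4,[0,-4.1,-4.4],[0,0,0]],[4,[0,-4.1,-4.4],[0,0,0]],[4,[0,-4.1,-4.4],[0,0,0]],[4,[0,-4.1,-4.4],[0,0,0]],[4,[0,-4.1,-4.4],[0,0,0]]]' 20
python3 -m crank '[[4,[0,-4.1,-4.4],[0,0,0]],[4,[0,-4.1,-4.4],[0,0,0]],[4,[0,-4.1,-4.4],[0,0,0]],[4,[0,-4.1,-4.4],[0,0,0]],[4,[0,-4.1,-4.4],[0,0,0]]]'
python3 -c "
from go import *
state();print(rel([.477,-.0335,.13],target_rot(.39,1)))"
```

```text
t: 0.78
tool_pos: [0.3583, 0.3101, 0.2277]
ee_rot: [0.588, -0.392, 0.59, 0.392]
ft_force: [1.5, -0.5, -0.4]
gripper_width: 0.0398
t: 1.4
tool_pos: [0.4649, 0.0186, 0.2281]
ee_rot: [0.588, -0.392, 0.588, 0.392]
ft_force: [0.8, -0.1, 0.0]
gripper_width: 0.0397
t 1.40 pos [0.4649 0.0186 0.2281] tray -139.1 90.4 f [ 0.8 -0.1  0. ] w 39.7
jaw axis yaw rel tray(deg) -31.23 toolx [-0. -0. -1.] tooly [-0.923  0.385  0.   ] q [-0.16  0.34  0.1   1.94 -0.04  0.87  1.14]
(array([ 9.81, -3.12, -4.34]), array([-44.96,  -0.33,  -2.17]))
```

```bash
python3 -m crank '[[4,[3,-3.1,-4.3],[0,0,0]],[4,[0,0,0],[-10,0,0]],[4,[0,0,0],[-10,0,0]],[4,[0,0,0],[-10,0,0]],[4,[0,0,0],[-10,0,0]]]'
python3 -m crank '[[4,[0,0,0],[-5,0,0]],[4,[0,0,0],[0,0,0]]]'
python3 -c "
from go import *
state();print(rel([.477,-.0335,.13],target_rot(.39,1)))"
```

```text
t: 2.02
tool_pos: [0.4779, -0.0425, 0.1964]
ee_rot: [-0.415, 0.572, -0.417, -0.571]
ft_force: [-0.5, 0.5, 0.9]
gripper_width: 0.0401
t: 2.28
tool_pos: [0.4774, -0.0428, 0.196]
ee_rot: [-0.389, 0.59, -0.392, -0.589]
ft_force: [0.3, 0.6, 0.7]
gripper_width: 0.0404
t 2.27 pos [ 0.4774 -0.0428  0.196 ] tray -135.9 27.8 f [0.3 0.6 0.7] w 40.4
jaw axis yaw rel tray(deg) 14.39 toolx [-0.001 -0.003 -1.   ] tooly [-0.921 -0.391  0.003] q [ 0.11  0.4  -0.1   1.95  0.06  0.8   1.95]
(array([ 6.6 , -0.34,  0.89]), array([ 0.65,  0.37, -2.2 ]))
```

```bash
python3 -m crank '[[4,[6,-0.3,0.9],[0.6,0.4,-2.2]],[4,[5,0,0],[0,0,0]],[4,[0,0,0],[0,0,0]]]'
python3 -c "
from go import *
state();print(rel([.477,-.0335,.06],target_rot(.39,1)))
snap('wrist','b_wrist');snap('side','b_side')
p=cv2.imread('pics/b_side.png')[130:275,205:375];cv2.imwrite('pics/b_sidec.png',cv2.resize(p,None,fx=4,fy=4,interpolation=cv2.INTER_CUBIC))"
```

```text
t: 2.65
tool_pos: [0.4812, -0.0334, 0.085]
ee_rot: [-0.405, 0.598, -0.385, -0.574]
ft_force: [-0.9, 0.3, 1.0]
gripper_width: 0.0401
t 2.65 pos [ 0.4812 -0.0334  0.085 ] tray -130.8 36.6 f [-0.9  0.3  1. ] w 40.1
jaw axis yaw rel tray(deg) 13.46 toolx [ 0.043  0.005 -0.999] tooly [-0.926 -0.376 -0.042] q [ 0.08  0.57 -0.08  2.09  0.08  0.45  1.9 ]
(array([2.48, 0.5 , 0.18]), array([-0.27, -0.19,  0.35]))
```

View pics/b_wrist.png

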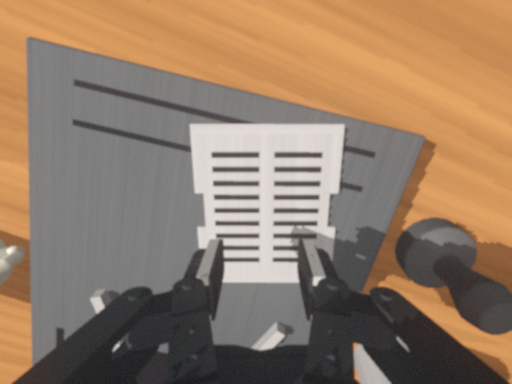

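View pics/b_sidec.png

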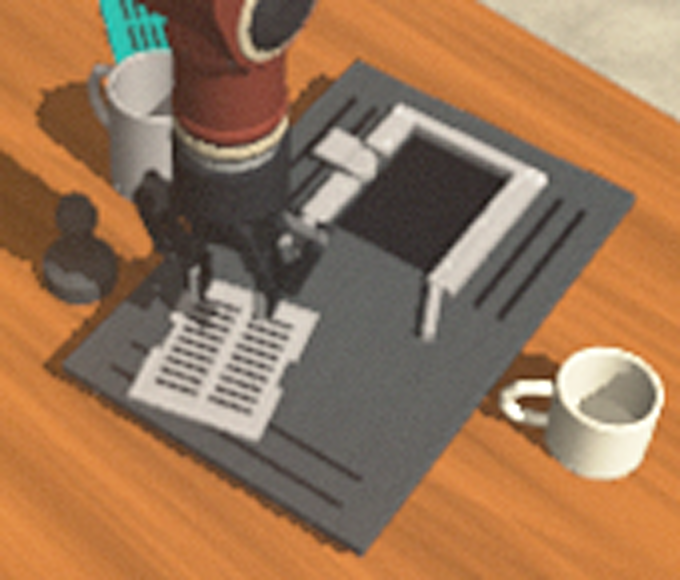

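```bash
python3 -c "
from go import *
v=load('pics/b_wrist.npz');n=np.array([-SL*np.cos(YAW),-SL*np.sin(YAW),1]);P0=np.r_[tr(-131,0),.033]
uv=[(190,124.5),(345,124),(193,194),(198,226.5),(343,193.5),(337,226),(224,282),(298,282.5)]
Q=plane(v,uv,n,P0@n);print((Q*1000).round(1))
d=Q[1]-Q[0];print(np.linalg.norm(d)*1000,'yaw',np.arctan2(d[1],d[0])+np.pi/2, np.arctan2(*(Q[7]-Q[6])[1::-1])+np.pi/2)
d=d/np.linalg.norm(d);print('centre from rear',(Q[0]+Q[1])/2-np.array([d[1],-d[0],0])*.06, 'notch',Q[2:6].mean(0),'len',(Q[6:].mean(0)-Q[:2].mean(0))@np.array([-d[1],d[0],0]))
T=plane(v,[(28,38),(424,135)],n,P0@n-.003);d=T[1]-T[0];print('tray rear',T.round(4),np.linalg.norm(d),np.arctan2(d[1],d[0])-np.pi/2, np.arctan2(d[1],d[0])+np.pi/2,tr(-210,-130),tr(-210,130))
"
```

```text
[[441.5 -99.8  31.2]
 [403.7  -7.5  30.3]
 [485.9 -83.5  32.9]
 [508.2 -72.5  33.8]
 [446.3  13.   32. ]
 [470.   20.3  32.9]
 [545.5 -39.1  35.3]
 [524.3  14.1  34.8]]
99.73950747578861 yaw 3.529624091870317 3.5207277862650828
centre from rear [ 0.36705303 -0.07635539  0.03075099] notch [ 0.4775879  -0.03069538  0.03289   ] len -0.11953158985970613
tray rear [[ 0.4302 -0.2059  0.0272]
 [ 0.3906  0.0449  0.0271]] 0.2539486956580705 0.1565594031312656 3.298152056721059 [ 0.42778503 -0.20992225] [0.38893112 0.04715823]
```

```bash
sed -i 's/O=np.array.*; SL/O=np.array([.6175,-.0495]); SL/' go.py; python3 -c "
from go import *
print(rel([.478,-.0315,.045],target_rot(.387,1)))"
```

```text
(array([4.29, 0.69, 0.48]), array([-0.08, -0.38,  0.76]))
```

```bash
python3 -m crank '[[4,[2,0.7,0.4],[0,-0.3,0.5]],[4,[2,0,0],[0,0,0]],[4,[0,0,0],[0,0,0]],[4,[0,0,0],[0,0,0]]]'
python3 -c "
from go import *
state();print(rel([.478,-.0315,.045],target_rot(.387,1)))"
```

```text
t: 3.25
tool_pos: [0.4852, -0.0328, 0.0562]
ee_rot: [-0.409, 0.602, -0.382, -0.569]
ft_force: [0.2, 0.3, 0.5]
gripper_width: 0.04
t 3.25 pos [ 0.4852 -0.0328  0.0562] tray -128.4 36.3 f [0.2 0.3 0.5] w 40.0
jaw axis yaw rel tray(deg) 13.32 toolx [ 0.06   0.005 -0.998] tooly [-0.926 -0.374 -0.057] q [ 0.07  0.62 -0.06  2.11  0.09  0.35  1.89]
(array([1.08, 0.68, 0.41]), array([-0.21, -0.55,  1.23]))
```

```bash
python3 -m crank '[[4,[0.3,0.7,0.4],[-0.2,-0.6,1.2]],[4,[0,0,0],[0,0,0]]]'
python3 -c "
from go import *
state();print(rel([.478,-.0315,.045],target_rot(.387,1)))"
```

```text
t: 3.5
tool_pos: [0.4781, -0.0318, 0.0547]
ee_rot: [-0.404, 0.597, -0.385, -0.576]
ft_force: [0.3, 0.3, 0.3]
gripper_width: 0.04
t 3.50 pos [ 0.4781 -0.0318  0.0547] tray -135.2 38.3 f [0.3 0.3 0.3] w 40.0
jaw axis yaw rel tray(deg) 13.54 toolx [ 0.039  0.006 -0.999] tooly [-0.925 -0.377 -0.039] q [ 0.07  0.62 -0.07  2.11  0.09  0.37  1.89]
(array([0.97, 0.04, 0.04]), array([-0.02, -0.01,  0.16]))
```

Good. Now feel downward in small steps.

```bash
python3 -m crank '[[4,[0.7,0,0],[0,0,0]],[4,[0.5,0,0],[0,0,0]]]'; python3 -m crank '[[4,[0.3,0,0],[0,0,0.1]]]';python3 -m crank '[[4,[0.2,0,0],[0,0,0.1]]]'
```

```text
t: 3.75
tool_pos: [0.4791, -0.0318, 0.0427]
ee_rot: [-0.405, 0.597, -0.385, -0.576]
ft_force: [-1.1, -0.8, -0.4]
gripper_width: 0.0398
t: 3.88
tool_pos: [0.4789, -0.0317, 0.0391]
ee_rot: [-0.404, 0.597, -0.385, -0.577]
ft_force: [-0.7, -0.8, 0.2]
gripper_width: 0.0401
t: 4.0
tool_pos: [0.4789, -0.0317, 0.0366]
ee_rot: [-0.403, 0.596, -0.386, -0.577]
ft_force: [0.7, -0.3, -1.1]
gripper_width: 0.0402
```

```bash
for i in 1; do python3 -m crank '[[4,[0.15,0,0],[0,0,0]]]';python3 -m crank '[[4,[0.15,0,0],[0,0,0]]]';python3 -m crank '[[4,[0.15,0,0],[0,0,0]]]'; done
```

```text
t: 4.12
tool_pos: [0.4789, -0.0316, 0.0349]
ee_rot: [-0.403, 0.596, -0.386, -0.577]
ft_force: [0.9, -1.1, -0.5]
gripper_width: 0.0397
t: 4.25
tool_pos: [0.479, -0.0316, 0.0333]
ee_rot: [-0.403, 0.596, -0.386, -0.577]
ft_force: [0.1, 0.4, -0.2]
gripper_width: 0.0397
t: 4.38
tool_pos: [0.4791, -0.0316, 0.0317]
ee_rot: [-0.403, 0.596, -0.386, -0.577]
ft_force: [0.1, -0.3, -0.2]
gripper_width: 0.0402
```

```bash
for i in 1; do python3 -m crank '[[4,[0.1,0,0],[0,0,0]]]';python3 -m crank '[[4,[0.1,0,0],[0,0,0]]]';python3 -m crank '[[4,[0.1,0,0],[0,0,0]]]'; done | grep -v ee_rot
```

```text
t: 4.5
tool_pos: [0.4791, -0.0316, 0.0314]
ft_force: [-3.6, 0.0, 15.2]
gripper_width: 0.0402
t: 4.62
tool_pos: [0.4791, -0.0316, 0.0314]
ft_force: [-1.9, -0.2, 11.3]
gripper_width: 0.0398
t: 4.75
tool_pos: [0.4791, -0.0316, 0.0314]
ft_force: [-1.7, -0.1, 9.0]
gripper_width: 0.0398
```

```bash
python3 -m crank '[[4,[0.12,0,0],[1.5,0,0]]]' | grep -v ee_rot;python3 -m crank '[[4,[0.12,0,0],[2,0,0]]]' | grep -v ee_rot;python3 -m crank '[[4,[0.12,0,-0.2],[2,0,0]]]'| grep -v ee_rot; python3 -c "
from go import *
state()"
```

```text
t: 4.88
tool_pos: [0.4796, -0.0316, 0.0314]
ft_force: [-1.9, -0.1, 11.1]
gripper_width: 0.0399
t: 5.0
tool_pos: [0.4798, -0.0317, 0.0314]
ft_force: [-2.1, -0.9, 11.5]
gripper_width: 0.0399
t: 5.12
tool_pos: [0.4807, -0.0327, 0.0315]
ft_force: [-3.5, 1.4, 10.2]
gripper_width: 0.0399
t 5.12 pos [ 0.4807 -0.0327  0.0315] tray -132.8 37.0 f [-3.5  1.4 10.2] w 39.9
jaw axis yaw rel tray(deg) 8.03 toolx [ 0.04   0.005 -0.999] tooly [-0.957 -0.286 -0.04 ] q [ 0.05  0.67 -0.04  2.12  0.06  0.31  1.83]
```

```bash
python3 -m crank '[[4,[0.12,0.03,-0.4],[2,0,0]],[4,[0.12,0.03,-0.4],[2,0,0]]]' | grep -v ee_rot;python3 -m crank '[[4,[0.12,0.03,-0.4],[2,0,0]],[4,[0.12,0.03,-0.4],[1.5,0,0]]]'| grep -v ee_rot; python3 -c "
from go import *
state(); print(rel(np.r_[tr(-130,0),.0315],target_rot(YAW,1)))"
```

```text
t: 5.38
tool_pos: [0.4835, -0.0382, 0.0316]
ft_force: [-1.7, 1.5, 10.3]
gripper_width: 0.0398
t: 5.62
tool_pos: [0.4861, -0.044, 0.0316]
ft_force: [-1.6, 2.1, 10.2]
gripper_width: 0.0395
t 5.62 pos [ 0.4861 -0.044   0.0316] tray -129.1 25.1 f [-1.6  2.1 10.2] w 39.5
jaw axis yaw rel tray(deg) 0.69 toolx [ 0.048  0.01  -0.999] tooly [-0.986 -0.161 -0.049] q [ 0.07  0.67 -0.02  2.11  0.01  0.31  1.78]
(array([ 0.  ,  0.12, -2.5 ]), array([0.69, 0.15, 0.68]))
```

Look to check that the plate followed.

```bash
python3 -c "
from go import *
snap('wrist','c_wrist');snap('scene','c_scene');state()"
```

```text
t 5.72 pos [ 0.4863 -0.0446  0.0316] tray -129.0 24.5 f [-1.1  1.7  9.6] w 40.2
jaw axis yaw rel tray(deg) 0.65 toolx [ 0.048  0.009 -0.999] tooly [-0.986 -0.16  -0.049] q [ 0.07  0.67 -0.02  2.11  0.01  0.31  1.78]
```

View pics/c_wrist.png

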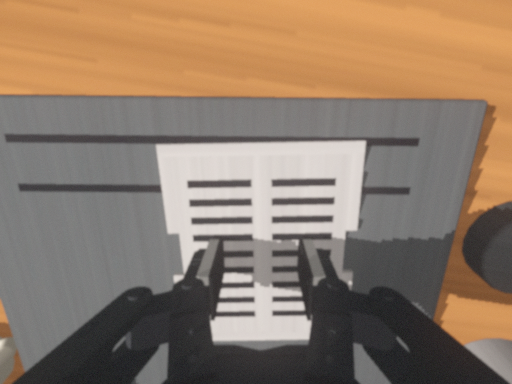

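```bash
python3 -c "
from go import *
v=load('pics/c_wrist.npz');n=np.array([-SL*np.cos(YAW),-SL*np.sin(YAW),1]);P0=np.r_[tr(-131,0),.033]
def tf(Q):
    d=Q[:,:2]-O;c,s=np.cos(YAW),np.sin(YAW);return (np.c_[c*d[:,0]+s*d[:,1],-s*d[:,0]+c*d[:,1]]*1000).round(1)
print(tf(plane(v,[(157,144),(366,141),(176,234),(181,277),(359,233),(352,270),(212,340),(309,339)],n,P0@n)))
print(tf(plane(v,[(1,96),(485,101),(435,310),(460,205)],n,P0@n-.003)))
"
```

```text
[[-188.3  -25.4]
 [-190.8   73.6]
 [-140.9  -20.3]
 [-114.4  -19.7]
 [-142.5   76.2]
 [-119.8   75.1]
 [ -69.7   -4.3]
 [ -71.    54.5]]
[[-208.9  -95.8]
 [-209.3  127.6]
 [ -90.6  128.8]
 [-157.6  128. ]]
```

```bash
sed -i 's/O=np.array.*; SL/O=np.array([.6176,-.0508]); SL/' go.py
python3 -m crank '[[4,[0.12,0.02,-0.6],[0.7,0,0.2]],[4,[0.12,0.02,-0.6],[0.7,0,0.2]],[4,[0.12,0.02,-0.6],[0,0,0.1]]]' | grep -v ee_rot;python3 -c "
from go import *
state(); print(rel(np.r_[tr(-130,-0.5),.0315],target_rot(YAW,1)))"
```

```text
t: 6.1
tool_pos: [0.4912, -0.0587, 0.0318]
ft_force: [-1.5, 2.5, 10.5]
gripper_width: 0.04
t 6.10 pos [ 0.4912 -0.0587  0.0318] tray -126.2 11.1 f [-1.5  2.5 10.5] w 40.0
jaw axis yaw rel tray(deg) -0.48 toolx [ 0.046  0.012 -0.999] tooly [-0.989 -0.141 -0.048] q [ 0.1   0.68 -0.03  2.09  0.    0.33  1.79]
(array([ 0.  ,  0.37, -1.16]), array([-0.49,  0.29,  0.61]))
```

```bash

python3 -m crank '[[4,[0.12,0.15,-0.6],[-0.1,0,0.2]],[4,[0.12,0.15,-0.5],[0,0,0.2]],[4,[0.12,0,-0.3],[0,0,0.1]]]' | grep -v ee_rot;python3 -c "
from go import *
state(); print(rel(np.r_[tr(-130,-0.5),.0315],target_rot(YAW,1)))
v=snap('wrist','d_wrist')"
```

```text
t: 6.48
tool_pos: [0.4935, -0.07, 0.0319]
ft_force: [-2.1, 3.0, 10.9]
gripper_width: 0.04
t 6.47 pos [ 0.4935 -0.07    0.0319] tray -125.6 -0.4 f [-2.1  3.  10.9] w 40.0
jaw axis yaw rel tray(deg) -0.15 toolx [ 0.045  0.014 -0.999] tooly [-0.988 -0.146 -0.047] q [ 0.13  0.68 -0.04  2.08  0.01  0.34  1.81]
(array([ 0.01,  0.44, -0.01]), array([-0.17,  0.41,  0.57]))
```

View pics/d_wrist.png

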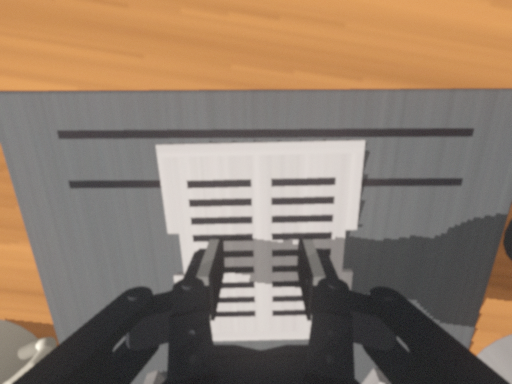

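```bash

python3 -m crank '[[4,[0.13,-0.5,0.15],[0.3,0.2,0.3]],[4,[0.13,-0.8,0.1],[0.1,0.1,0.3]],[4,[0.13,-0.8,0],[0,0,0.1]]]' | grep -v ee_rot;python3 -c "
from go import *
state(); print(rel(np.r_[tr(-30,0.5),.0315],target_rot(YAW,1)))
v=snap('wrist','e_wrist')"
```

```text
t: 6.9
tool_pos: [0.5116, -0.0668, 0.0324]
ft_force: [-4.2, -0.3, 13.1]
gripper_width: 0.0396
t 6.90 pos [ 0.5116 -0.0668  0.0324] tray -107.2 0.1 f [-4.2 -0.3 13.1] w 39.6
jaw axis yaw rel tray(deg) -0.73 toolx [ 0.03   0.005 -1.   ] tooly [-0.99  -0.137 -0.03 ] q [ 0.1   0.7  -0.02  2.02  0.01  0.4   1.79]
(array([ 0.33, -7.71,  0.14]), array([-0.73, -0.  , -0.38]))
```

View pics/e_wrist.png

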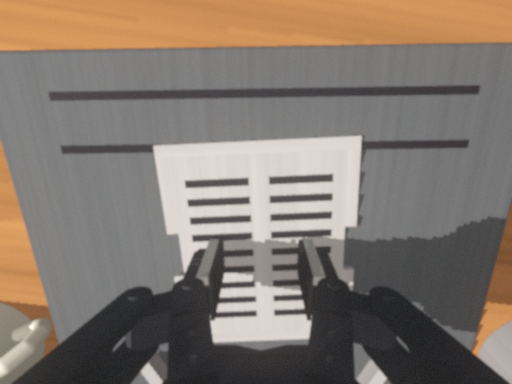

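```bash
python3 -c "
from go import *
o,_=cur();print(o['ft_force'],o['ft_torque'],rel(np.r_[tr(-107,0),.0315],target_rot(YAW,1)))"; python3 -m crank '[[4,[0.12,0,0],[0,-0.4,0]]]' | grep -v ee_rot;python3 -c "
from go import *
o,_=cur();print(o['ft_force'],o['ft_torque'],rel(np.r_[tr(-107,0),.0315],target_rot(YAW,1)))"; python3 -m crank '[[4,[0.12,0,0],[0,-0.4,0]]]' | grep -v ee_rot;python3 -c "
from go import *
o,_=cur();print(o['ft_force'],o['ft_torque'],rel(np.r_[tr(-107,0),.0315],target_rot(YAW,1)))"
```

```text
[-2.49896021 -0.24490757 10.14046227] [-6.91232166e-02  5.58726259e-01  3.86861950e-04] (array([0.1 , 0.17, 0.  ]), array([-0.7 , -0.02, -0.21]))
t: 7.08
tool_pos: [0.5135, -0.0665, 0.0326]
ft_force: [-2.9, 0.5, 10.9]
gripper_width: 0.0405
[-2.93015755  0.46480226 10.94609806] [-0.14662694  0.63836037 -0.07506132] (array([ 0.11,  0.17, -0.  ]), array([-0.69,  0.37, -0.2 ]))
t: 7.2
tool_pos: [0.5134, -0.0665, 0.0328]
ft_force: [-3.3, 0.9, 11.7]
gripper_width: 0.0399
[-3.30458893  0.88591431 11.73238305] [-0.13059369  0.53213011 -0.03578633] (array([ 0.12,  0.17, -0.01]), array([-0.69,  0.76, -0.17]))
```

```bash
cat >> go.py <<'E'
def bal():
    o,Rc=cur(); f=o['ft_force'];t=o['ft_torque']; print("yoff mm",((t[0]-.2*f[1])/f[2]*1000).round(1),"F",f.round(1),"rv",rel(o['tool_pos'],target_rot(YAW,1))[1])
E
python3 -m crank '[[4,[0.12,0,0],[0,0.7,0]],[4,[0.12,0,0],[0,0.1,0]]]' | grep force;python3 -c "
from go import *
bal()";python3 -m crank '[[4,[0.12,0,0],[1,0,0]],[4,[0.12,0,0],[0.8,0,0]]]' | grep force;python3 -c "
from go import *
bal();state();snap('wrist','f_wrist')"
```

```text
ft_force: [-2.3, 1.2, 10.7]
yoff mm 17.5 F [-2.3  1.2 10.7] rv [-0.75 -0.08 -0.08]
ft_force: [-2.5, -0.4, 9.2]
yoff mm 32.9 F [-2.5 -0.4  9.2] rv [-2.53 -0.11 -0.04]
t 7.70 pos [ 0.5137 -0.067   0.0325] tray -105.1 -0.5 f [-2.5 -0.4  9.2] w 40.1
jaw axis yaw rel tray(deg) -2.53 toolx [ 0.036  0.004 -0.999] tooly [-0.994 -0.106 -0.036] q [ 0.1   0.7  -0.01  2.02 -0.    0.39  1.77]
```

View pics/f_wrist.png

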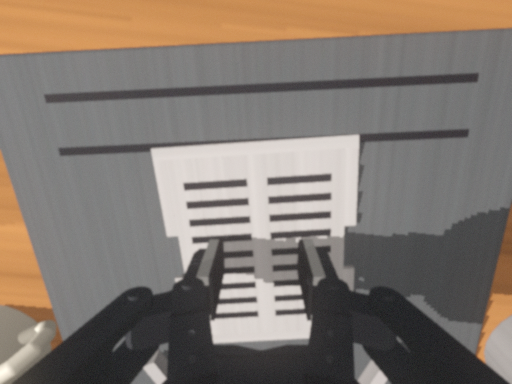

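```bash
python3 -m crank '[[4,[0.12,0,0.25],[0.9,0.05,0]],[4,[0.12,-0.4,0.2],[0.3,0.03,0]],[4,[0.12,-0.5,0],[0,0,0]]]' | grep force;python3 -c "
from go import *
bal();state();snap('wrist','g_wrist')"
```

```text
ft_force: [-3.3, 0.6, 11.1]
yoff mm 8.3 F [-3.3  0.6 11.1] rv [-3.9  -0.33 -0.07]
t 8.12 pos [ 0.5214 -0.0639  0.0329] tray -97.0 1.4 f [-3.3  0.6 11.1] w 40.0
jaw axis yaw rel tray(deg) -3.91 toolx [ 0.036 -0.    -0.999] tooly [-0.996 -0.082 -0.036] q [ 0.08  0.7   0.    2.   -0.01  0.4   1.75]
```

View pics/g_wrist.png

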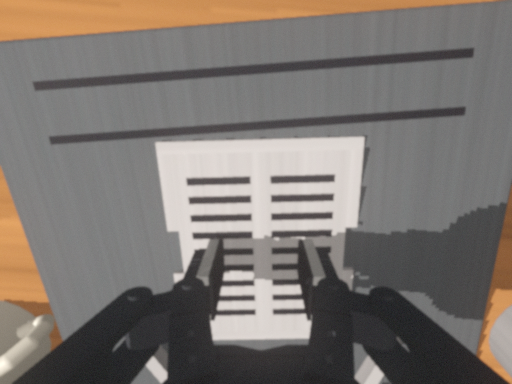

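```bash
python3 -m crank '[[4,[0.12,0,0.15],[-1.5,-0.1,0]],[4,[0.12,0,0.1],[-1.6,-0.1,0]]]' | grep force;python3 -c "
from go import *
bal();state();snap('wrist','h_wrist')"
```

```text
ft_force: [-0.5, -0.8, 7.2]
yoff mm 15.6 F [-0.5 -0.8  7.2] rv [-0.81 -0.32  0.26]
t 8.43 pos [ 0.5239 -0.0633  0.033 ] tray -94.5 1.7 f [-0.5 -0.8  7.2] w 39.7
jaw axis yaw rel tray(deg) -0.82 toolx [ 0.042  0.001 -0.999] tooly [-0.99  -0.135 -0.041] q [ 0.09  0.7  -0.01  2.    0.01  0.4   1.78]
```

View pics/h_wrist.png

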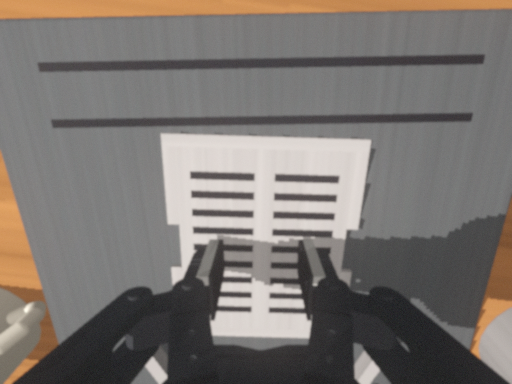

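```bash
cat >> go.py <<'E'
def tf(Q):
    d=np.atleast_2d(Q)[:,:2]-O;c,s=np.cos(YAW),np.sin(YAW);return (np.c_[c*d[:,0]+s*d[:,1],-s*d[:,0]+c*d[:,1]]*1000).round(1)
NN=np.array([-SL*np.cos(YAW),-SL*np.sin(YAW),1]);PC=np.r_[tr(-131,0),.030]@NN
E
python3 -c "
from go import *
v=load('pics/h_wrist.npz')
print(tf(plane(v,[(162,133),(370,139),(168,226),(360,229)],NN,PC+.003)));print(tf(plane(v,[(40,67),(483,59),(53,124),(471,118)],NN,PC)))"
python3 -m crank '[[5,[-2,0,0],[0,0,0]],[5,[-2,0,0],[10,0,0]],[5,[0,0,0],[10,0,0]],[5,[0,0,0],[10,0,0]],[5,[0,0,0],[10,0,0]]]'
python3 -m crank '[[5,[0,0,0],[10,0,0]],[5,[0,0,0],[10,0,0]],[5,[0,0,0],[10,0,0]],[5,[0,0,0],[10,0,0]],[5,[0,0,0],[9,0,0]]]'
python3 -c "
from go import *
state();snap('wrist','i_wrist');snap('scene','i_scene')"
```

```text
[[-160.   -44.5]
 [-155.8   53.7]
 [-111.9  -47.2]
 [-109.    53.4]]
[[-189.6  -97.1]
 [-189.8  101.2]
 [-164.4  -97.2]
 [-164.4  101.3]]
t: 9.1
tool_pos: [0.522, -0.0636, 0.0748]
ee_rot: [0.636, -0.341, 0.609, 0.328]
ft_force: [0.0, -0.1, -0.0]
gripper_width: 0.0499
t: 9.72
tool_pos: [0.5214, -0.0627, 0.0748]
ee_rot: [0.721, -0.036, 0.691, 0.036]
ft_force: [-0.0, 0.9, 0.6]
gripper_width: 0.05
t 9.72 pos [ 0.5214 -0.0627  0.0748] tray -96.9 2.6 f [-0.   0.9  0.6] w 50.0
jaw axis yaw rel tray(deg) -92.72 toolx [ 0.043  0.003 -0.999] tooly [-0.102  0.995 -0.001] q [-0.2   0.67  0.43  1.99 -0.53  0.55  0.7 ]
```

View pics/i_wrist.png

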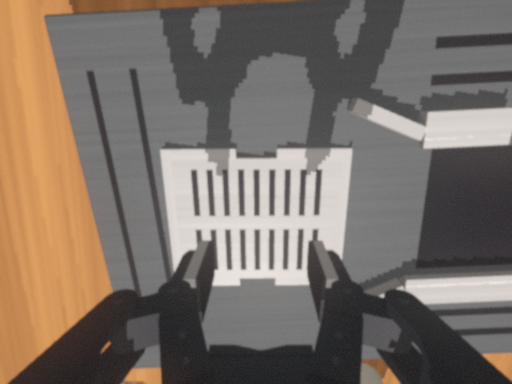

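View pics/i_scene.png

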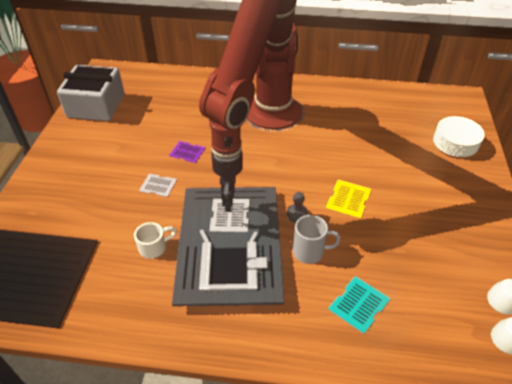

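```bash
python3 -c "
from go import *
v=load('pics/i_wrist.npz');h=cv2.cvtColor(v['p'],cv2.COLOR_BGR2HSV)
print('plate',tf(plane(v,[(161,150),(352,149),(175,284),(342,285),(236,150),(278,150),(240,285),(275,285)],NN,PC+.003)).tolist())
print('lines',tf(plane(v,[(90,71),(135,292),(133,70),(172,280)],NN,PC)).tolist())
print('rails top',tf(plane(v,[(426,148),(510,145),(404,279),(510,274)],NN,PC+.010)).tolist())
"
python3 - <<'E'
import cv2
p=cv2.imread('pics/i_wrist.png')[60:360,60:512];cv2.imwrite('pics/i_c.png',cv2.resize(p,None,fx=1.75,fy=1.75,interpolation=cv2.INTER_CUBIC))
E
```

```text
plate [[-154.6, 54.0], [-35.9, 48.8], [-159.7, -44.0], [-38.0, -51.1], [-108.1, 51.7], [-82.0, 50.5], [-112.5, -47.3], [-87.0, -48.6]]
lines [[-189.5, 101.4], [-191.5, -51.6], [-164.5, 100.7], [-162.5, -42.5]]
rails top [[6.0, 48.6], [56.1, 48.0], [2.8, -43.2], [76.3, -42.9]]
```

View pics/i_c.png

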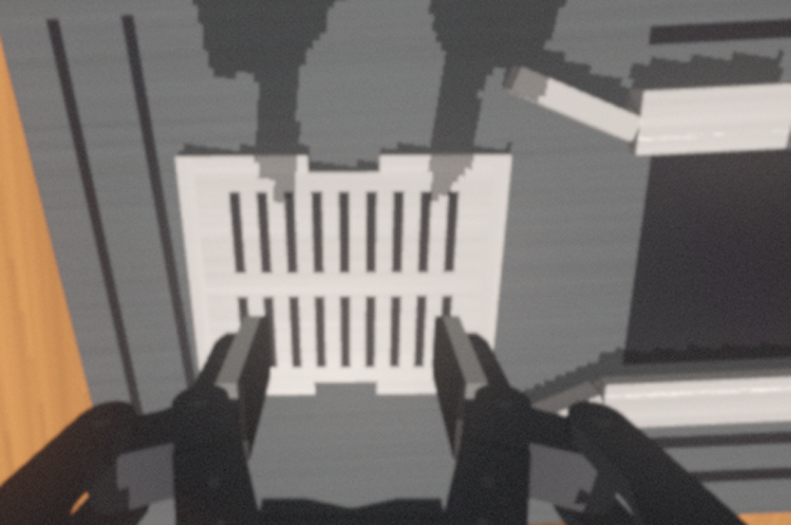

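```bash
sed -i 's/O=np.array.*; SL/O=np.array([.6173,-.0485]); SL/' go.py
cat >> go.py <<'E'
def tgt2(deg): return target_rot(YAW-np.pi/2+np.radians(deg),1)
def bal2(deg=0):
    o,Rc=cur(); f=o['ft_force'];t=o['ft_torque']; print("xoff %.1f yoff %.1f"%(-(t[1]+.2*f[0])/f[2]*1000,(t[0]-.2*f[1])/f[2]*1000),"F",f.round(1),"T",t.round(2),"tray",tf(o['tool_pos']),"z",o['tool_pos'][2].round(4),"rv",rel(o['tool_pos'],tgt2(deg))[1])
E
python3 -c "
from go import *
state();print(rel(np.r_[tr(-97,-0.5),.040],tgt2(-2.5)))"
```

```text
t 9.82 pos [ 0.5214 -0.0626  0.0746] tray -96.9 0.4 f [ 0.6  0.8 -0.7] w 49.9
jaw axis yaw rel tray(deg) -92.38 toolx [ 0.042  0.002 -0.999] tooly [-0.108  0.994 -0.002] q [-0.2   0.67  0.43  1.99 -0.53  0.55  0.71]
(array([ 3.46, -0.09, -0.15]), array([0.13, 0.31, 0.21]))
```

```bash
python3 -m crank '[[5,[1.7,-0.1,-0.2],[0,0.3,0.2]],[5,[1.5,0,-0.1],[0,0,0]],[5,[0,0,0],[0,0,0]]]'; python3 -c "
from go import *
state();print(rel(np.r_[tr(-97,-0.5),.0345],tgt2(-2.5)))"
```

```text
t: 10.2
tool_pos: [0.5191, -0.0636, 0.0397]
ee_rot: [0.718, -0.039, 0.693, 0.042]
ft_force: [0.1, -0.4, 0.7]
gripper_width: 0.0498
t 10.20 pos [ 0.5191 -0.0636  0.0397] tray -99.3 -0.2 f [ 0.1 -0.4  0.7] w 49.8
jaw axis yaw rel tray(deg) -92.09 toolx [ 0.035  0.006 -0.999] tooly [-0.113  0.994  0.002] q [-0.15  0.72  0.37  2.01 -0.57  0.48  0.75]
(array([ 0.53, -0.02,  0.22]), array([ 0.41, -0.08, -0.05]))
```

```bash
python3 -m crank '[[5,[0.4,0,0.2],[0.4,0,0]]]' | egrep 'pos|force'; python3 -m crank '[[5,[0.15,0,0],[0,0,0]]]' | egrep 'pos|force';python3 -m crank '[[5,[0.1,0,0],[0,0,0]]]' | egrep 'pos|force';python3 -m crank '[[5,[0.1,0,0],[0,0,0]]]' | egrep 'pos|force';  python3 -c "
from go import *
bal2(-2.5)"
```

```text
tool_pos: [0.5213, -0.0636, 0.0355]
ft_force: [0.4, 0.1, 0.1]
tool_pos: [0.5215, -0.0636, 0.0338]
ft_force: [-0.6, -0.4, 0.1]
tool_pos: [0.5218, -0.0637, 0.0329]
ft_force: [-0.5, 0.6, -0.2]
tool_pos: [0.5219, -0.0637, 0.032]
ft_force: [-0.5, -0.4, 0.0]
xoff 4889.8 yoff 2883.8 F [-0.5 -0.4  0. ] T [-0.01 -0.   -0.04] tray [[-96.6  -0.8]] z 0.032 rv [ 0.   -0.03 -0.04]
```

```bash
python3 -m crank '[[5,[0.08,0,0],[0,0,0]]]' | egrep 'pos|force';python3 -m crank '[[5,[0.08,0,0],[0,0,0]]]' | egrep 'pos|force';  python3 -m crank '[[5,[0.1,0,0],[0,0,0]]]' | egrep 'pos|force';  python3 -c "
from go import *
bal2(-2.5)"
```

```text
tool_pos: [0.5221, -0.0637, 0.0314]
ft_force: [-1.1, 0.2, 5.0]
tool_pos: [0.5221, -0.0636, 0.0313]
ft_force: [-3.4, 0.5, 10.8]
tool_pos: [0.5221, -0.0636, 0.0313]
ft_force: [-3.1, 0.3, 9.4]
xoff 13.8 yoff 1.0 F [-3.1  0.3  9.4] T [0.07 0.48 0.01] tray [[-96.4  -0.7]] z 0.0313 rv [ 0.    0.05 -0.11]
```

```bash
python3 -m crank '[[5,[0.12,0,0],[-1.3,0,0]],[5,[0.12,0,0],[-1.4,0,0]]]' | egrep 'pos|force';  python3 -c "
from go import *
bal2(0);snap('wrist','j_wrist')"
```

```text
tool_pos: [0.5224, -0.063, 0.0314]
ft_force: [-2.7, 1.8, 10.6]
xoff -12.9 yoff -7.3 F [-2.7  1.8 10.6] T [ 0.28  0.68 -0.06] tray [[-96.   -0.2]] z 0.0314 rv [ 0.22  0.16 -0.24]
```

View pics/j_wrist.png

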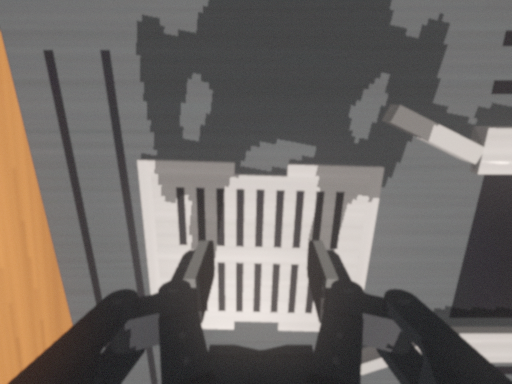

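```bash
python3 -c "
from go import *
v=load('pics/j_wrist.npz')
print('plate',tf(plane(v,[(138,160),(383,167),(203,328),(321,330),(235,162),(287,166)],NN,PC+.003)).tolist())
print('lines',tf(plane(v,[(47,51),(105,51),(98,300)],NN,PC)).tolist())
print('rails top',tf(plane(v,[(479,174),(511,174)],NN,PC+.010)).tolist())
"
```

```text
plate [[-155.2, 51.0], [-36.9, 47.9], [-129.8, -49.1], [-60.4, -50.4], [-108.6, 50.1], [-83.5, 48.2]]
lines [[-190.1, 98.8], [-164.7, 98.9], [-189.9, -31.9]]
rails top [[4.9, 46.3], [19.7, 46.3]]
```

```bash
python3 -m crank '[[5,[0.12,0,0],[-1.3,0,0]],[5,[0.12,0,0.3],[-0.2,0,0]],[5,[0.13,0,0.5],[0,0,0]]]' | egrep 'pos|force';  python3 -c "
from go import *
bal2(0)"; python3 -m crank '[[5,[0.13,0,0.6],[0,0,0]],[5,[0.13,0,0.6],[0,0,0]]]' | egrep 'pos|force';python3 -c "
from go import *
bal2(0)
v=snap('wrist','k_wrist')"
```

```text
tool_pos: [0.5284, -0.0619, 0.0316]
ft_force: [-3.4, -0.9, 10.6]
xoff -18.2 yoff 7.3 F [-3.4 -0.9 10.6] T [-0.11  0.88  0.07] tray [[-89.9   0. ]] z 0.0316 rv [ 1.72  0.08 -0.42]
tool_pos: [0.5392, -0.061, 0.032]
ft_force: [-2.8, 0.3, 9.1]
xoff -18.6 yoff -17.0 F [-2.8  0.3  9.1] T [-0.09  0.73 -0.04] tray [[-79.1  -0.7]] z 0.032 rv [ 1.63  0.03 -0.45]
```

View pics/k_wrist.png

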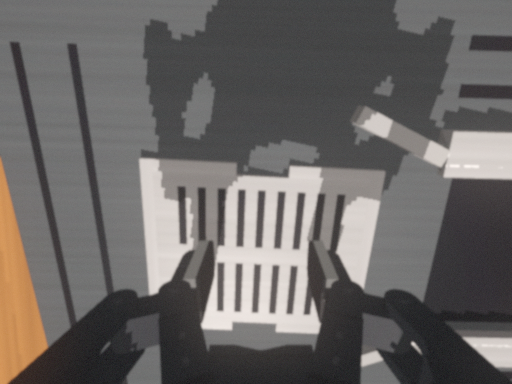

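```bash
python3 -c "
from go import *
v=load('pics/k_wrist.npz')
print('plate',tf(plane(v,[(140,159),(384,171),(203,328),(320,332),(237,164),(290,167)],NN,PC+.003)).tolist())
print('lines',tf(plane(v,[(14,43),(72,45),(68,310)],NN,PC)).tolist())
print('rails top',tf(plane(v,[(443,178),(511,179)],NN,PC+.010)).tolist())
"
```

```text
plate [[-138.7, 49.4], [-20.5, 46.8], [-111.7, -50.3], [-42.8, -51.3], [-92.1, 48.3], [-66.4, 47.5]]
lines [[-189.8, 98.8], [-164.6, 98.7], [-190.8, -42.3]]
rails top [[4.3, 45.9], [36.1, 46.3]]
```

```bash
python3 -m crank '[[5,[0.13,0.15,0.1],[-1.0,0,0]],[5,[0.13,0.1,0.4],[-0.4,0,0]],[5,[0.13,0.1,0.6],[0,0,0]]]' | egrep 'pos|force';  python3 -c "
from go import *
bal2(0)"; python3 -m crank '[[5,[0.13,0,0.6],[0,0,0]],[5,[0.13,0,0.6],[0,0,0]]]' | egrep 'pos|force';python3 -c "
from go import *
bal2(0)
v=snap('wrist','l_wrist')"
```

```text
tool_pos: [0.549, -0.0584, 0.0324]
ft_force: [-3.8, -1.1, 9.0]
xoff -3.1 yoff -0.1 F [-3.8 -1.1  9. ] T [-0.23  0.78 -0.03] tray [[-69.    0.4]] z 0.0324 rv [ 2.92  0.07 -0.34]
tool_pos: [0.5599, -0.0573, 0.0328]
ft_force: [-3.1, -0.9, 8.4]
xoff 2.2 yoff 6.7 F [-3.1 -0.9  8.4] T [-0.12  0.61 -0.03] tray [[-58.   -0.1]] z 0.0328 rv [ 2.84  0.03 -0.35]
```

View pics/l_wrist.png

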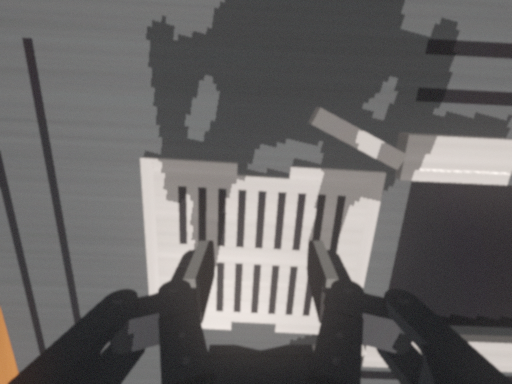

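```bash
python3 -c "
from go import *
v=load('pics/l_wrist.npz')
print('plate',tf(plane(v,[(141,158),(384,171),(203,328),(320,332),(238,164),(290,167)],NN,PC+.003)).tolist())
print('rails top',tf(plane(v,[(402,181),(510,186)],NN,PC+.010)).tolist(),tf(plane(v,[(364,368)],NN,PC+.01)))
"
```

```text
plate [[-118.1, 49.3], [-0.4, 48.7], [-89.5, -50.5], [-20.6, -50.0], [-71.5, 48.7], [-46.3, 48.4]]
rails top [[5.5, 45.9], [56.7, 46.0]] [[  5.9 -68.5]]
```

```bash
python3 -m crank '[[5,[0.14,0,0.6],[0,0,0]],[5,[0.14,0,0.6],[0,0,0]]]' | egrep 'force';  python3 -c "
from go import *
bal2(0)"; python3 -m crank '[[5,[0.14,0,0.6],[0,0,0]],[5,[0.14,0,0.6],[0,0,0]]]' | egrep 'force';python3 -c "
from go import *
bal2(0)
v=snap('wrist','m_wrist')"
```

```text
ft_force: [-3.0, 0.2, 9.5]
xoff -8.4 yoff 5.0 F [-3.   0.2  9.5] T [0.08 0.69 0.05] tray [[-46.6   0.3]] z 0.0332 rv [ 2.84 -0.02 -0.44]
ft_force: [-3.2, 0.5, 9.3]
xoff 2.0 yoff -9.9 F [-3.2  0.5  9.3] T [0.01 0.63 0.02] tray [[-35.1   0.4]] z 0.0337 rv [ 2.82 -0.02 -0.49]
```

View pics/m_wrist.png

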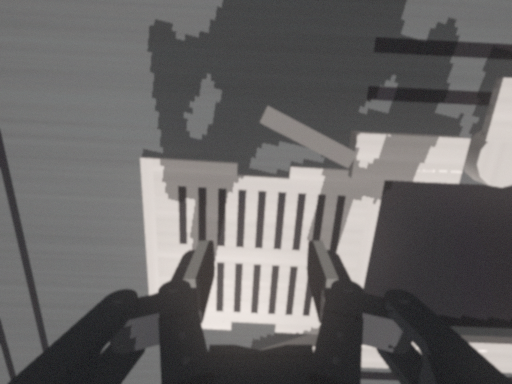

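```bash
python3 -m crank '[[5,[0.15,0,0.7],[0,0,0]],[5,[0.15,0,0.7],[0,0,0]]]' | egrep 'force';  python3 -c "
from go import *
bal2(0)"; python3 -m crank '[[5,[0.15,0,0.7],[0,0,0]],[5,[0.15,0,0.7],[0,0,0]]]' | egrep 'force';python3 -c "
from go import *
bal2(0)
v=snap('wrist','n_wrist')"
```

```text
ft_force: [-3.8, 0.6, 9.0]
xoff 7.4 yoff -13.5 F [-3.8  0.6  9. ] T [-0.01  0.7   0.03] tray [[-20.9   0.4]] z 0.0342 rv [ 2.81  0.02 -0.51]
ft_force: [-2.6, -0.0, 9.3]
xoff -12.5 yoff -4.6 F [-2.6 -0.   9.3] T [-0.05  0.65  0.04] tray [[-7.4  0.4]] z 0.0347 rv [ 2.79  0.   -0.55]
```

View pics/n_wrist.png

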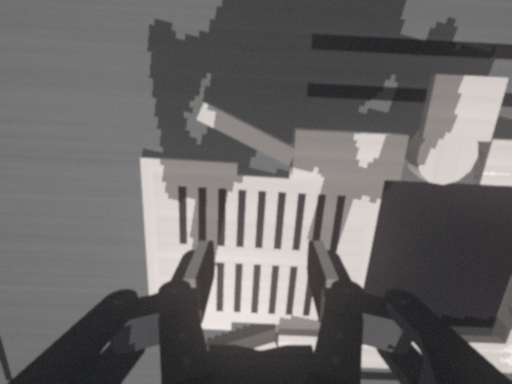

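```bash
python3 -m crank '[[5,[0.18,0,0.7],[0,0,0.2]],[5,[0.18,0,0.7],[0,0,0.2]]]' | egrep 'force';  python3 -c "
from go import *
bal2(0)"; python3 -m crank '[[5,[0.2,0,0.5],[0,0,0.1]],[5,[0.2,0,0.5],[0,0,0.1]]]' | egrep 'force';python3 -c "
from go import *
bal2(0)";  python3 -m crank '[[5,[0.2,0,0.5],[0,0,0.1]]]' | egrep 'force';python3 -c "
from go import *
bal2(0)"
```

```text
ft_force: [-3.7, 0.7, 9.9]
xoff -7.8 yoff -19.6 F [-3.7  0.7  9.9] T [-0.05  0.82  0.01] tray [[7.2 0.4]] z 0.0353 rv [ 2.82  0.05 -0.97]
ft_force: [-8.5, 0.7, 13.8]
xoff 43.3 yoff -3.2 F [-8.5  0.7 13.8] T [0.1  1.1  0.05] tray [[13.6  0.2]] z 0.0355 rv [ 2.83 -0.33 -1.33]
ft_force: [-6.3, -0.3, 13.0]
xoff 16.1 yoff 16.9 F [-6.3 -0.3 13. ] T [0.15 1.05 0.06] tray [[17.2  0.1]] z 0.0358 rv [ 2.8  -0.46 -1.5 ]
```

```bash
python3 -m crank '[[5,[0.2,0,0.6],[0,-0.1,-0.3]],[5,[0.2,0,0.6],[0,-0.1,-0.3]]]' | egrep 'force';python3 -c "
from go import *
bal2(0)
v=snap('wrist','o_wrist')"
```

```text
ft_force: [-5.7, 0.3, 12.0]
xoff 19.2 yoff 3.6 F [-5.7  0.3 12. ] T [0.11 0.91 0.04] tray [[26.8  0.2]] z 0.0361 rv [ 2.74 -0.45 -1.03]
```

View pics/o_wrist.png

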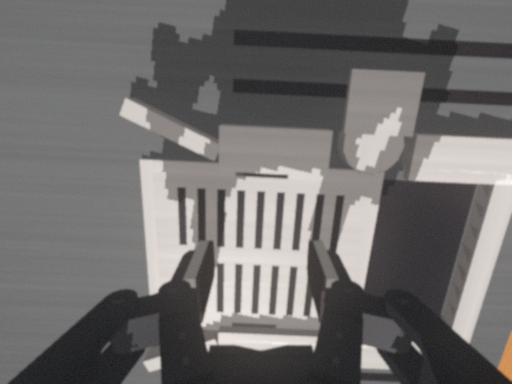

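```bash
python3 -m crank '[[5,[0.2,0,0.7],[0,-0.1,-0.2]],[5,[0.2,0,0.7],[0,-0.1,-0.2]]]' | egrep 'force';python3 -c "
from go import *
bal2(0)";python3 -m crank '[[5,[0.2,0,0.7],[0,-0.1,-0.2]],[5,[0.2,0,0.7],[0,-0.1,-0.1]]]' | egrep 'force';python3 -c "
from go import *
bal2(0)
v=snap('wrist','p_wrist')"
```

```text
ft_force: [-6.3, -0.3, 11.5]
xoff 30.4 yoff 16.8 F [-6.3 -0.3 11.5] T [0.13 0.92 0.07] tray [[39.7  0.1]] z 0.0366 rv [ 2.73 -0.32 -0.67]
ft_force: [-5.7, -0.9, 11.1]
xoff 17.1 yoff 21.6 F [-5.7 -0.9 11.1] T [0.06 0.95 0.04] tray [[51.8  0.2]] z 0.037 rv [ 2.72 -0.3  -0.45]
```

View pics/p_wrist.png

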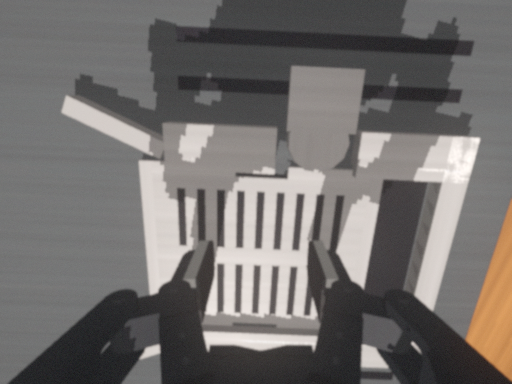

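```bash
python3 -m crank '[[5,[0.2,0,0.7],[0,-0.1,-0.1]],[5,[0.2,0,0.6],[0,-0.1,-0.1]]]' | egrep 'force';python3 -c "
from go import *
bal2(0)";python3 -m crank '[[5,[0.2,0,0.5],[0,-0.1,0]]]' | egrep 'force';python3 -c "
from go import *
bal2(0)";python3 -m crank '[[5,[0.2,0,0.4],[0,0,0]]]' | egrep 'force';python3 -c "
from go import *
bal2(0)"
```

```text
ft_force: [-5.0, 0.1, 9.5]
xoff 29.1 yoff 18.4 F [-5.   0.1  9.5] T [0.19 0.73 0.08] tray [[64.5  0.1]] z 0.0374 rv [ 2.72 -0.11 -0.28]
ft_force: [-2.8, 0.8, 9.8]
xoff -1.4 yoff -11.8 F [-2.8  0.8  9.8] T [ 0.05  0.57 -0.01] tray [[69.5  0.2]] z 0.0376 rv [ 2.73  0.   -0.3 ]
ft_force: [-2.8, 0.9, 9.8]
xoff -17.6 yoff -7.5 F [-2.8  0.9  9.8] T [ 0.11  0.74 -0.01] tray [[73.6  0.2]] z 0.0378 rv [ 2.73  0.03 -0.31]
```

Catch has dropped into the cut (drag fell from 5–6 to 2.8 N). Small steps to the stop.

```bash
for k in 1; do python3 -m crank '[[5,[0.2,0,0.25],[0,0,0]]]' | egrep 'force|pos';python3 -m crank '[[5,[0.2,0,0.25],[0,0,0]]]' | egrep 'force|pos'; python3 -m crank '[[5,[0.2,0,0.25],[0,0,0]]]' | egrep 'force|pos';done;python3 -c "
from go import *
bal2(0)
v=snap('wrist','q_wrist')"
```

```text
tool_pos: [0.6926, -0.0369, 0.0379]
ft_force: [-3.0, 1.4, 9.4]
tool_pos: [0.6934, -0.0368, 0.0379]
ft_force: [-10.4, 0.4, 14.3]
tool_pos: [0.6933, -0.0368, 0.038]
ft_force: [-10.8, -0.4, 14.1]
xoff 30.6 yoff 16.9 F [-10.8  -0.4  14.1] T [0.16 1.72 0.11] tray [[76.9  0.2]] z 0.038 rv [ 2.73 -0.47 -0.53]
```

View pics/q_wrist.png

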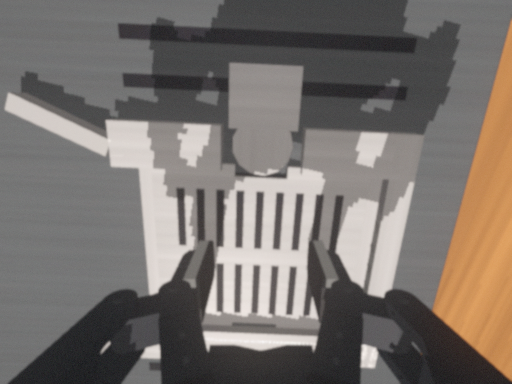

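```bash
python3 -m crank '[[5,[0.2,0,0.3],[0,0,0]],[5,[0.05,0,0],[0,0,0]]]' | egrep 'force|pos'; python3 -m crank '[[5,[-0.1,0,0],[0,0,0]],[5,[-0.5,0,0],[0,0,0]],[5,[-3,0,0],[0,0,0]],[5,[-5,0,0],[0,0,0]],[5,[-5,0,0],[0,0,0]]]' | egrep 'force|pos'; python3 -m crank '[[5,[-3,0,-5],[0,0,0]],[5,[0,0,-3],[0,0,0]],[5,[0,0,0],[0,0,0]]]' | egrep 'force|pos';python3 -c "
from go import *
v=snap('wrist','r_wrist');snap('scene','r_scene')
p=v['p']; s=load('pics/r_scene.npz')['p'][170:320,165:345];cv2.imwrite('pics/r_sc.png',cv2.resize(s,None,fx=4,fy=4,interpolation=cv2.INTER_CUBIC))"
```

```text
tool_pos: [0.6929, -0.0368, 0.0385]
ft_force: [-0.5, -0.0, -0.1]
tool_pos: [0.6876, -0.0372, 0.1716]
ft_force: [0.9, -0.1, 0.0]
tool_pos: [0.6108, -0.055, 0.207]
ft_force: [0.8, 0.2, 0.8]
```

View pics/r_wrist.png

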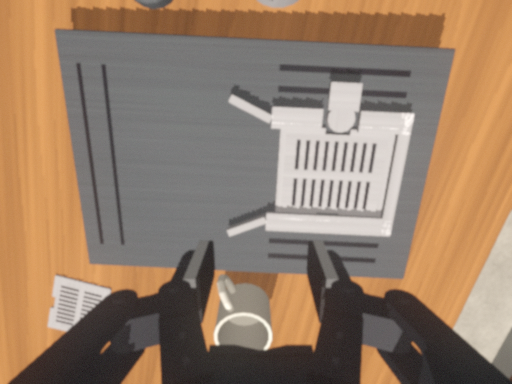

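View pics/r_sc.png

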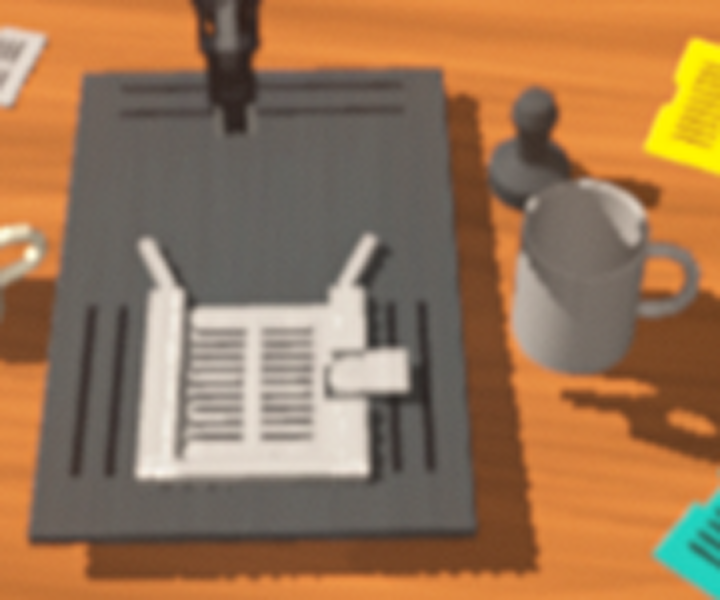

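```bash
python3 -c "
from go import *
v=load('pics/r_wrist.npz');p=v['p'][95:245,220:430];cv2.imwrite('pics/r_wc.png',cv2.resize(p,None,fx=3.8,fy=3.8,interpolation=cv2.INTER_NEAREST))
print(cv2.cvtColor(v['p'],cv2.COLOR_BGR2GRAY)[[145,165,185],380:412])
print('stopline z3',tf(plane(v,[(396,145),(393.5,165),(391,185)],NN,PC+.003)),tf(plane(v,[(396,145),(393.5,165),(391,185)],NN,PC)))
print('rear',tf(plane(v,[(279,140),(276,205)],NN,PC+.003)))
print('stop top back edge',tf(plane(v,[(404,145),(401,165)],NN,PC+.01)))
print('tray corners',tf(plane(v,[(57,31),(452,49),(408,277),(90,263)],NN,PC)))"
```

```text
[[213 214 215 214 213 213 214 213 216 216 217 215 204 174 140 145 180 203
  213 214 215 216 217 216 217 215 214 200 173 141 129 125]
 [215 215 215 215 215 216 217 217 213 194 156 137 169 200 211 214 216 216
  217 218 219 217 213 200 173 142 133 129 127 129 130 129]
 [216 217 216 217 216 204 168 139 162 194 209 214 214 216 217 217 218 218
  214 201 172 142 128 128 126 127 125 126 126 127 127 127]]
stopline z3 [[137.5  34.5]
 [138.8  13.1]
 [140.3  -9.2]] [[138.9  34.1]
 [140.3  12.5]
 [141.7 -10. ]]
rear [[ 14.2  33.6]
 [ 15.8 -39.3]]
stop top back edge [[142.2  35.8]
 [143.2  14.9]]
tray corners [[-206.   126.6]
 [ 175.1  128.5]
 [ 184.1 -125.8]
 [-207.3 -128.2]]
```

View pics/r_wc.png

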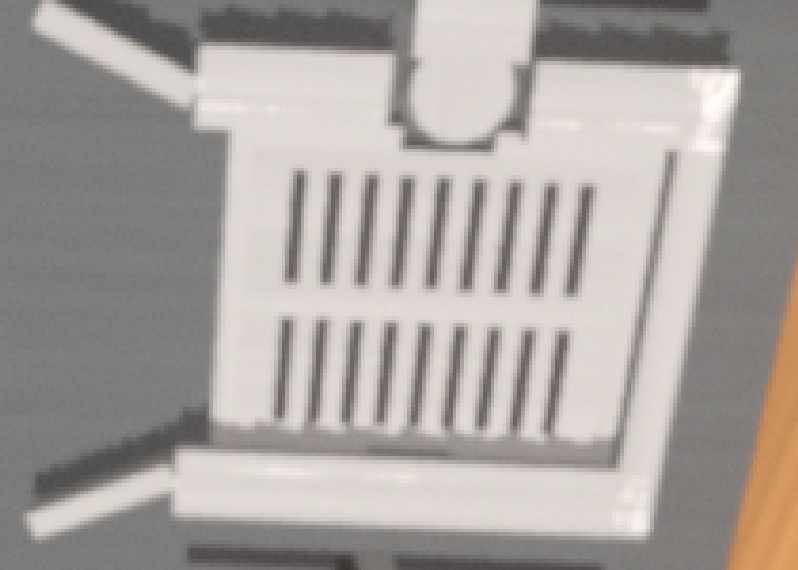

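```bash
python3 -c "
from go import *
for f in ('r_wrist','q_wrist','p_wrist'):
  v=load('pics/%s.npz'%f)
  P=[np.r_[tr(135,y),deckz(135)+h] for y in (13,) for h in (0,.003,.01)]
  print(f,proj(v,P).round(1).tolist(), tf(v['eye']),v['eye'][2])
v=load('pics/q_wrist.npz');print(cv2.cvtColor(v['p'],cv2.COLOR_BGR2GRAY)[[200,230],360:415])
v=load('pics/p_wrist.npz');print(cv2.cvtColor(v['p'],cv2.COLOR_BGR2GRAY)[[230],370:450])
v=load('pics/q_wrist.npz');print((v['d'][230,360:410]*1000).round(0))
"
```

```text
r_wrist [[388.7, 164.3], [389.9, 164.9], [392.9, 166.3]] [[-14.7  73.8]] 0.3497221773226622
q_wrist [[370.4, 235.1], [372.6, 237.7], [378.1, 244.0]] [[69.  79.6]] 0.1805358905987503
p_wrist [[417.2, 237.1], [420.3, 239.7], [427.9, 246.1]] [[43.5 79.8]] 0.17941955140998994
[[207 208 207 205 205 202 196 194 193 186 177 169 166 163 155 148 148 146
  133 114  95  94  95  99 106 127 137 140 141 138 140 141 141 141 143 143
  142 157 182 204 212 212 214 212 213 211 211 210 209 200 174 143 127 123
  120]
 [209 210 212 212 214 213 212 212 214 215 215 215 205 183 141 116 101 106
  128 168 199 208 209 208 209 209 211 211 212 212 213 212 213 214 214 214
  215 214 213 212 211 210 205 191 161 130 122 121 121 119 123 123 122 124
  121]]
[[214 214 212 194 150  96  74  69  62  68  69  65  69  66  65  69  63  64
   70  65  67  60  66  68  67  65  66  67  68  65  66  62  68  61  64  64
   62  66  63  67  65  67  66  61  61  72  88 102 108 107 104 106 106 105
  100  93  95  95 106 130 169 195 206 207 208 208 208 211 211 210 210 210
  210 211 212 212 212 213 213 212]]
[153. 154. 154. 154. 153. 153. 154. 153. 154. 154. 154. 153. 152. 154.
 152. 150. 150. 147. 146. 147. 146. 146. 145. 146. 146. 147. 146. 145.
 145. 146. 146. 145. 146. 145. 145. 146. 146. 145. 146. 146. 146. 146.
 146. 146. 157. 156. 156. 157. 156. 156.]
```

The 3 px dark line at (393,165) matches the stop's own shaded face. Its grey level is about 101 (face about 105, deck about 65) and its width is as predicted, so there is no gap. The catch sits in the plate's side cut at (342,122).

```bash
python3 -c "
from go import *
state(); print(manip.sign_off())"
```

```text
t 17.57 pos [ 0.6132 -0.0542  0.2067] tray -4.9 -5.0 f [ 0.8 -0.1 -0.7] w 49.9
jaw axis yaw rel tray(deg) -87.09 toolx [ 0.024  0.013 -1.   ] tooly [-0.2    0.98   0.008] q [-0.25  0.62  0.53  1.59 -0.38  1.01  0.59]
the job is handed in; nothing more can be done
None
```

The plate is home in the drip tray and the job is handed in at t = 17.6 s; no verdict was reported. I pressed on its top with about 9 to 15 N, as read after each move, squared it up, and dragged it through the flares, under the lips and past the catch to the end stop. Then I unloaded and lifted straight off.

**Last checks:**
- **Stop:** sideways force rose from about 3 N to about 10.8 N with no further travel. The thin dark line at the stop matches its shaded face in grey level and width, so I see no gap.
- **Catch:** it sits in the plate's side cut.
- **Bystanders:** the pitcher and tamper stand where they were in the last scene picture, and the cup is in view; I saw no contact with any of them.
- **Release:** the gripper is clear, about 0.2 m up, with no load on the wrist.

**What went wrong or disagreed:**
- **Slips:** with the fingers across the slide, the plate twisted under them by a few degrees. I lifted off, turned the jaws in line with the slide and corrected it before the mouth.
- **Positions:** my measured positions differed by a few mm between cameras, so I corrected the tray's position during the slide from its grooves and rails. The fingers stopped at x = 76.9 mm against the nominal 75 mm for the plate's centre. I took that as a small offset of the fingers on the plate plus calibration error.

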